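# Seat a mortar prism and hold the pulse sensor on it

### The job

On the small test stand, slide the mortar prism along its guide until it is fully home against the end stop. Then press the black cap of the spring-loaded sensor head straight down until the steel foot seats on the prism, and on until the cap has gone about 10 mm into its own spring (half of its travel, roughly 10 N of push), never bottoming it. Finish holding it there: the program ends while still pressing the cap, and the clutter around is left where it is.

Things in the scene. Friction and masses are not known exactly. Their poses are not given: they have to be found in the camera images.
- stand: teal test stand fixed to the table, base 165 x 310 x 20 mm. Origin on the table below the centre of the prism's home place. The guide runs along its y, floor 20 mm above the table, between two rails (10 mm wide, 10 mm high, 46 mm apart, y = -165 to 80 mm). The end stop is a steel block at the +y end, face at y = 80 mm, top 50 mm above the table. Its x points across the guide, to the column
- stop_face (a point): centre of the end stop's face (66 mm wide), 30 mm above the table; the prism's +y end rests against it when home
- bracket_axis (a point): centre of the underside of the teal barrel (36 mm across, 40 mm high) that guides the sensor head, over the guide at stand x = 0, y = 45 mm. Its bracket is clamped at a varying height to a steel column 18 mm thick at stand x = 85, y = 45 mm, top 158 mm above the table
- prism: grey mortar prism 40 x 160 x 40 mm, about 0.4 to 0.75 kg, lying loose in the guide short of the stop. Origin at the centre of its underside; y is its length, the same way as the stand's y; z up. Its free end to push on is at y = -80 mm; its upper 30 mm stand above the rails. Pushing it along takes up to about 8 N
- cap_top (a point): centre of the flat top of the black mushroom cap (42 mm across, flat top 34 mm across), about 190 to 215 mm above the table at rest, on the head axis
- foot: sensor rod with a steel foot (32 mm across) below and the cap on top; slides down through the barrel, up to 32 mm, against a weak return spring (net about 2 to 4 N). Origin at the centre of the foot's underside, z up. At rest it hangs 8 to 28 mm above the prism's top (itself 60 mm above the table), and the cap's top is 126 mm above this origin
- cap (a joint): how far the cap is pressed into the rod, m: 0 at rest, 0.020 bottomed. Its spring gives 1 N at first and 0.9 N more per mm: 10 N at 0.010. The bare steel stem between cap and rod is 22 mm long at rest; a thin black band round it reaches the rod's rim when the cap is 10 mm in. While the foot is still in the air the cap gives only 1 to 3 mm
- half_prism: broken half of a prism, 40 x 75 x 40 mm, on the table to the right; leave alone. Origin under its centre
- jar: small white jar 36 mm across, 45 mm high, standing on the stand's base plate behind the guide; leave alone. Origin under its centre
- calib: upright aluminium calibration cylinder 30 mm across, 60 mm high, on the table in front of the stand, on the robot's side; leave alone. Origin under its centre
- bowl: steel mixing bowl 170 mm across, 110 mm high, on the left; leave alone. Origin under its centre
- beaker: glass beaker 68 mm across, 90 mm high, on the right; leave alone. Origin under its centre
- spatula: spatula lying on the right; leave alone. Origin under it, x along it
Things that resemble listed ones, but are neither listed nor needed, are in the scene too. Leave any orange look-alike of the prism alone.

How it is judged:
On the way:
1. the prism is home against the end stop, with the sensor foot not yet on it (y of prism in the frame of stand above -0.004 m and x of prism in the frame of stand between -0.007 and 0.007 m and z of prism in the frame of stand below 0.024 m and angle between prism's own z axis and vertical below 0.06 rad and contact force between foot and prism below 0.5 N and value of joint cap below 0.003 m), for 0.2 s.
At the end, for the whole second after the job is handed in: The prism lies flat in the guide within 4 mm of the end stop; the foot bears on it with more than 3 N; the robot holds the cap pressed 7 to 13 mm into its spring, and keeps doing so (y of prism in the frame of stand above -0.004 m and x of prism in the frame of stand between -0.007 and 0.007 m and z of prism in the frame of stand below 0.024 m and angle between prism's own z axis and vertical below 0.06 rad and value of joint cap between 0.007 and 0.013 m and contact force between foot and prism above 3 N and contact force between any of the fingers, the arm and foot above 4 N); the arm keeps its last pose, push and grip.
It fails at once if the cap is pressed to the bottom of its spring (beyond 18.5 mm) (value of joint cap above 0.0185 m).
It fails at once if a bystander is moved by more than 30 mm or knocked over (distance of any of half_prism, jar, calib, bowl, beaker, spatula from where it was at the start of the episode above 0.03 m or angle between any of jar, calib, beaker, bowl's own z axis and vertical above 0.5 rad).
It also fails if it takes over 46 s, if anything falls off the work surface, if the arm or the gripper's body presses on something with over 40 N, if the wrist force passes 120 N, or if a joint passes its speed limit or range.

### The arm

A 6-joint arm with a two-finger parallel gripper is mounted at the origin on the work surface. World frame = base frame: x ahead of the robot, y to its left, z up, the work surface at z = 0. Lengths are in m, angles in rad, forces in N, time in s.
With the tool pointing down it reaches from about 0.375 to 0.9 m from the base axis. Payload 3.1 kg.
Tool frame: the origin (TCP) lies at the very end of the fingers, on their centre line; the grasp point (between the pads) lies 19 mm behind it; z points along the fingers, y is the line along which they close (so a half turn about z gives the same grasp; the last joint's range is limited). The gripper opens to 87 mm and grips with 3 to 60 N. Pads are 19 mm wide; open, the fingers measure 117 mm over their backs; the gripper's body (75 mm by 190 mm) begins 51 mm behind the grasp point.
Start: joints at [1.034, 0.527, 1.433, -0, 1.181, -0.178], TCP at [0.219, 0.585, 0.223] pointing down, gripper open.
Joint ranges: [-3.08, 3.08], [-0.75, 2.2], [0.22, 2.44], [-1.43, 4.57], [0, 2.65], [-2.85, 2.85]. Speed limits (rad/s): [2.79, 2.79, 3.14, 3.14, 3.14, 3.14].

### API

Orientations are given as a unit quaternion [w, x, y, z].
In Python, from plant import readout, viewer, close_job gives the robot as it stands. The module is installed in compiled form; this text tells all that it offers.
- The arm moves only by the tool step_arm, never from a script. Its arguments are lists of equal length, an entry for each row: "dp": the shift along the tool's x, y, z in m, a list of three; "turn": the turn, a rotation vector about the tool's x, y, z in degrees, a list of three. A call has 1 to 10 rows; each row shifts and turns the commanded pose from where the row before left it, along the tool's axes as they then stand; what a row does not reach is not made up. A row lasts 1/8 s, in which the tool goes at most 62.5 mm and 10.7 degrees, less where a joint would pass 70% of its speed; a pose out of reach is approached as far as the arm can. A call with a gripper value outside its range is refused whole. "gripper" is the finger opening in m, from 0 to 0.087, set as the call begins (left out, the last holds). The fingers move at their own pace and stop on an object; "newtons" is the grip in N (left out, the last holds). Time passes only in rows, so rows that do not move let the fingers close. It gives the time, the measured TCP pose, the force, the opening and the grip force at its end, in the units of the state.
- readout.read_state(): the state, without advancing time (a new reading comes with each control period).
- viewer.camera(name): name is "scene" or "side" or "wrist"; returns (picture, depth): 384x512x3 uint8, red, green, blue; 384x512 float32, m along the optical axis (not along the pixel's ray), 0 where there is no reading.
- viewer.camera_params(name): a dict with "fov_y" (degrees; the focal length in pixels is half the picture's height over the tangent of half this angle, whatever the lens; pixels are square), "cx", "cy" (the principal point, pixels), "k1" (the pictures are not rectified: a ray, as slopes to the right and down, at radius r is drawn at 1 + k1 r^2 times it, then the intrinsics apply), "T" (4x4, takes a point from camera to world coordinates). Camera axes: x right, y up, looking along -z (the intrinsics and any distortion apply to the point x, -y, -z); pixel columns grow to the right and rows downward; lengths in m; the calibration is good to about 2 mm. A picture is of the moment at which its call begins: read the wrist's pose just before it. camera_params takes no time and is no camera call; for the wrist camera it gives the pose at the moment of the call.
- close_job(): hands the job in; it is judged then, once.
Trained networks look in the newest picture that a camera, given by its name, has taken for a name from the list of things; names that differ only in an ending like _2 or _b are one class to them, and where a whole thing is asked for, a point or a joint stands for the part that bears it (a point fixed in the world has none). Each returns a list of dicts, best first, with "p" (0 to 1); they miss things now and then, are a little off and sometimes report something else, mostly with a low value. They report only what shows in the picture. A call takes as long as a camera call. They do not tell look-alikes from the thing itself.
- viewer.search_frame(camera, thing): "centre" ([row, column] in pixels, amid what is visible of it).
The state is a dict: "time": time; "joint_positions": joint angles; "qvel": joint speeds; "effort": joint torques, N m; "position": TCP position; "ee_rot": TCP orientation; "ft_force": force on the tool from outside, world axes, zero at the start; "ft_torque": the same for the moment, N m; "gripper_width": opening from 0.0 (shut) to 1.0 (fully open); "finger_force": force on a finger pad.
Only numpy, scipy, OpenCV 4.12 (cv2) and the standard library are available. Lean on these libraries where they do the work, as an engineer would, in place of code of your own. Each camera call takes 0.05 s, during which the arm holds its last target. There are 200 camera calls.

## Working session

There is one attempt and no reset: what is moved stays moved. The work goes in short steps, Python scripts to look and compute and a tool call to move; the robot and the scene stay as the last step left them, time stands still between calls to the robot, and variables do not carry over. Pictures are saved under pics/ and viewed, at most 10 in all, crops included, and the job is handed in when it is done.

Besides the shell and the picture viewer there is one more tool, called after "Request:" by a JSON object that holds its "name" and its "arguments", one argument or row to a line. step_arm: Moves the arm, as the interface text tells. Its arguments: {"type":"object","properties":{"dp":{"type":"array","items":{"type":"array","items":{"type":"number"}}},"turn":{"type":"array","items":{"type":"array","items":{"type":"number"}}},"gripper":{"type":"number"},"newtons":{"type":"number"}},"required":["dp","turn"]}

```bash
mkdir -p pics; cat > h.py <<'E'
import numpy as np, cv2
from plant import readout, viewer
def K(p):
    f=192/np.tan(np.radians(p['fov_y'])/2); return f
def pts(p,depth):
    h,w=depth.shape; f=K(p)
    v,u=np.mgrid[:h,:w].astype(float)
    M=np.array([[f,0,p['cx']],[0,f,p['cy']],[0,0,1]])
    n=cv2.undistortPoints(np.stack([u.ravel(),v.ravel()],1)[:,None],M,np.array([p['k1'],0,0,0.])).reshape(h,w,2)
    c=np.stack([n[...,0]*depth,-n[...,1]*depth,-depth,np.ones_like(depth)],-1)
    P=(c@np.array(p['T']).T)[...,:3]; P[depth==0]=np.nan
    return P
def grab(name):
    p=viewer.camera_params(name); im,d=viewer.camera(name)
    return im,d,p,pts(p,d)
E
python3 - <<'E'
from h import *
ims=[]
for c in('scene','side'):
    im,d,p,P=grab(c); np.savez(c,im=im,P=P); 
    print(c,p['fov_y'],np.round(p['T'],3).tolist())
    for t in('prism','cap_top','stand','foot','jar','calib','half_prism','bowl','beaker'):
        r=viewer.search_frame(c,t)
        for q in r[:2]:
            a,b=map(int,q['centre']); print(t,round(q['p'],2),a,b,np.round(P[a,b],3))
    cv2.imwrite(f'pics/{c}.png',im[...,::-1])
s=readout.read_state();print(s)
E
```

```text
scene 42.473680187837864 [[-0.071, -0.565, 0.822, 1.763], [0.997, -0.028, 0.067, 0.026], [-0.014, 0.825, 0.566, 0.969], [0.0, 0.0, 0.0, 1.0]]
prism 0.86 188 361 [0.339 0.247 0.032]
prism 0.75 225 281 [ 0.595 -0.018  0.06 ]
cap_top 0.6 193 316 [0.619 0.08  0.195]
cap_top 0.29 216 336 [0.533 0.15  0.054]
stand 0.57 243 295 [0.622 0.025 0.014]
foot 0.81 200 315 [0.606 0.079 0.162]
jar 0.65 241 258 [ 0.658 -0.082  0.048]
calib 0.51 203 435 [0.427 0.485 0.039]
calib 0.5 220 335 [0.539 0.147 0.042]
half_prism 0.8 203 159 [ 0.463 -0.429  0.033]
bowl 0.92 201 434 [0.419 0.483 0.042]
beaker 0.8 230 143 [ 0.674 -0.417  0.085]
beaker 0.74 238 295 [0.612 0.025 0.025]
side 53.695738698199584 [[0.786, 0.394, -0.476, -0.176], [-0.618, 0.497, -0.61, -0.94], [-0.004, 0.774, 0.634, 1.055], [0.0, 0.0, 0.0, 1.0]]
prism 0.85 226 222 [ 0.349 -0.008  0.04 ]
prism 0.84 201 180 [0.294 0.229 0.039]
cap_top 0.43 159 259 [0.606 0.089 0.192]
stand 0.97 201 274 [0.618 0.003 0.019]
foot 0.52 163 257 [0.585 0.076 0.188]
jar 0.45 204 289 [ 0.624 -0.084  0.057]
jar 0.26 200 273 [0.617 0.009 0.02 ]
calib 0.43 192 237 
[... 187 characters left out ...]

{'time': 1.0, 'joint_positions': array([ 1.03454302e+00,  5.27472513e-01,  1.43268345e+00,  1.27381460e-05,
        1.18139344e+00, -1.78520104e-01]), 'qvel': array([ 0.00062481, -0.00186213,  0.00107439,  0.00180108, -0.00048979,
       -0.00050969]), 'effort': array([-3.59863261e-04, -4.40028727e+01, -1.76988119e+01,  6.34669326e-02,
        5.04744204e-02,  2.84279459e-06]), 'position': array([0.21882068, 0.58543193, 0.22257058]), 'ee_rot': array([2.04391289e-06, 1.77916753e-01, 9.84045542e-01, 2.23169489e-05]), 'ft_force': array([ 0.39823784, -0.80960498, -0.00775276]), 'ft_torque': array([-0.00686523, -0.0058295 , -0.04577051]), 'finger_force': 0.0, 'gripper_width': 1.0000983830019248}
```

View pics/scene.png

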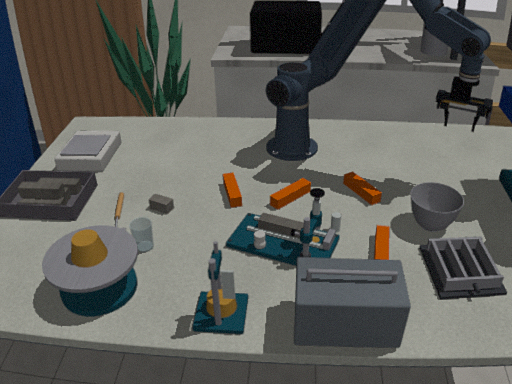

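View pics/side.png

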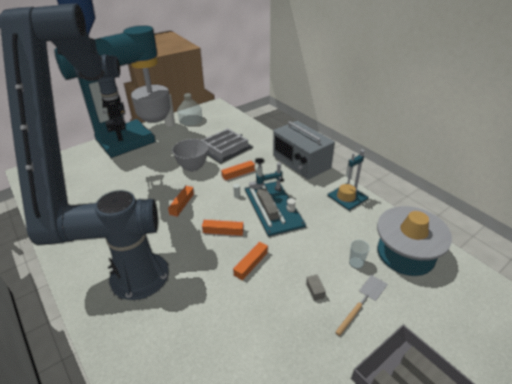

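The scene picture shows the stand at about (row 240, col 285), with the column on its far side and the end stop to the left (+y, about 235,330). The cap is at (193,316), the calib cylinder at (218,336) and the jar at (240,259). The side picture agrees. Next I fit the stand geometry.

```bash
python3 - <<'E'
from h import *
from scipy.spatial import cKDTree
for c in('scene','side'):
    z=np.load(c+'.npz'); P=z['P']; im=z['im']; hsv=cv2.cvtColor(im,cv2.COLOR_RGB2HSV)
    roi=(P[...,0]>.45)&(P[...,0]<.78)&(P[...,1]>-.2)&(P[...,1]<.22)
    teal=roi&(abs(hsv[...,0].astype(int)-93)<12)&(hsv[...,1]>120)&(P[...,2]<.035)&(P[...,2]>.005)
    q=P[teal]; r=cv2.minAreaRect((q[:,:2]*1000).astype(np.float32)); print(c,'base',len(q),r,np.nanmedian(q[:,2]))
    gr=roi&(hsv[...,1]<90)&(P[...,2]>.05)&(P[...,2]<.07)&(P[...,0]<.66)&(P[...,1]<.14)
    q=P[gr]
    n,l=cv2.connectedComponents(gr.astype(np.uint8))
    for i in range(1,n):
        q=P[l==i]
        if len(q)>25: print('grey',len(q),cv2.minAreaRect((q[:,:2]*1000).astype(np.float32)),np.median(q,0).round(3))
    b=roi&(P[...,2]>.165)&(P[...,2]<.23); q=P[b]; print('high',len(q),np.median(q,0).round(3),np.percentile(q[:,2],[50,80,95,99]).round(3))
    top=q[q[:,2]>np.percentile(q[:,2],97)-.008]; print('top',len(top),top.mean(0).round(4), cv2.minEnclosingCircle((top[:,:2]*1000).astype(np.float32)))
    for nm,(a,bx) in {'calib':((.5,.56),(.12,.18)),'jar':((.62,.69),(-.11,-.05))}.items():
        s=(P[...,0]>a[0])&(P[...,0]<a[1])&(P[...,1]>bx[0])&(P[...,1]<bx[1])&(P[...,2]>.04)&(P[...,2]<.08)
        q=P[s]; print(nm,len(q),q.mean(0).round(3) if len(q) else '',q.max(0).round(3) if len(q) else '')
z=np.load('scene.npz')['im'][170:290,200:370,::-1]
y=np.load('side.npz')['im'][140:245,220:320,::-1]
a=cv2.resize(z,None,fx=3.5,fy=3.5,interpolation=cv2.INTER_CUBIC)
cv2.imwrite('pics/z1.png',a)
E
```

```text
scene base 1705 ((607.2594604492188, -12.1448974609375), (309.3849182128906, 168.82571411132812), 70.61759185791016) 0.01639967133130915
grey 423 ((572.2809448242188, -19.968597412109375), (143.45352172851562, 48.61268997192383), 72.25679016113281) [ 0.574 -0.019  0.056]
grey 89 ((643.4168090820312, -80.24989318847656), (31.40519142150879, 29.72527503967285), 6.137436389923096) [ 0.648 -0.08   0.061]
high 132 [0.61  0.083 0.191] [0.191 0.193 0.194 0.195]
top 115 [0.6092 0.0827 0.1911] ((605.6983642578125, 80.87818908691406), 23.47831153869629)
calib 83 [0.535 0.149 0.052] [0.546 0.163 0.06 ]
jar 117 [ 0.648 -0.08   0.057] [ 0.662 -0.065  0.067]
side base 734 ((594.4452514648438, -19.560791015625), (301.1468200683594, 152.54664611816406), 71.67739868164062) 0.018122001349599848
grey 276 ((569.3896484375, -14.164619445800781), (165.4990234375, 41.820709228515625), 70.33968353271484) [ 0.566 -0.018  0.058]
grey 52 ((637.6148681640625, -84.01912689208984), (32.46315002441406, 28.800878524780273), 48.62872314453125) [ 0.635 -0.086  0.062]
high 63 [0.6   0.076 0.193] [0.193 0.194 0.195 0.196]
top 53 [0.6    0.0768 0.1928] ((598.92919921875, 75.37698364257812), 22.10076141357422)
calib 44 [0.523 0.141 0.054] [0.539 0.158 0.066]
jar 58 [ 0.635 -0.086  0.059] [ 0.651 -0.066  0.066]
```

View pics/z1.png

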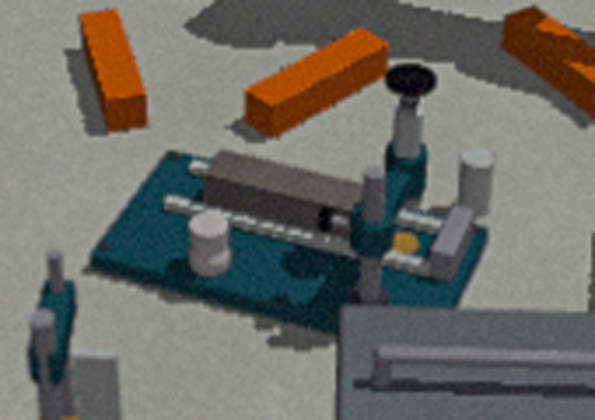

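The enlarged crop shows the prism short of the stop, the guide clear except for an orange-yellow disc under the barrel (base part), and the jar and calib clear of the guide. Stand yaw is about -19°, and the tool's y already lies nearly along stand +y. I'll move over the free end.

Request:
{"name": "step_arm", "arguments": {
  "dp": [
    [-0.042,-0.042,0],
    [-0.042,-0.042,0],
    [-0.042,-0.042,0],
    [-0.042,-0.042,0],
    [-0.042,-0.042,0],
    [-0.042,-0.042,0],
    [-0.042,-0.042,0],
    [-0.042,-0.042,0],
    [-0.042,-0.042,0],
    [-0.042,-0.042,0]
  ],
  "turn": [
    [0,0,0],
    [0,0,0],
    [0,0,0],
    [0,0,0],
    [0,0,0],
    [0,0,0],
    [0,0,0],
    [0,0,0],
    [0,0,0],
    [0,0,0]
  ],
  "gripper": 0,
  "newtons": 40
}}

```text
time: 2.25
position: [0.466, 0.043, 0.2229]
ee_rot: [0.001, 0.178, 0.984, 0.0]
ft_force: [0.1, 0.2, 0.1]
gripper_width: 0.013
finger_force: 0.0
```

Request:
{"name": "step_arm", "arguments": {
  "dp": [
    [-0.042,-0.042,0],
    [-0.042,-0.042,0],
    [-0.042,-0.042,0],
    [0,0,0],
    [0,0,0]
  ],
  "turn": [
    [0,0,0],
    [0,0,0],
    [0,0,0],
    [0,0,0],
    [0,0,0]
  ]
}}

```text
time: 2.88
position: [0.5383, -0.117, 0.2222]
ee_rot: [-0.001, 0.178, 0.984, 0.0]
ft_force: [0.5, 0.7, -0.2]
gripper_width: 0.003
finger_force: 0.0
```

```bash
python3 - <<'E'
from h import *
s=readout.read_state();print(s['time'],s['position'],s['ee_rot'],s['ft_force'],s['gripper_width'])
im,d,p,P=grab('wrist'); np.savez('wrist',im=im,P=P); print(np.round(p['T'],3).tolist())
for t in('prism','cap_top','jar','calib'):
    for q in viewer.search_frame('wrist',t)[:2]:
        a,b=map(int,q['centre']); print(t,round(q['p'],2),a,b,P[a,b].round(4))
cv2.imwrite('pics/w1.png',im[...,::-1])
E
```

```text
2.875 [ 0.53833817 -0.11696482  0.22219521] [-7.82461013e-04  1.78392634e-01  9.83958999e-01  3.80775614e-04] [ 0.49142938  0.71553489 -0.17135934] 0.0026258611489242255
[[0.35, -0.902, -0.253, 0.47], [0.937, 0.337, 0.094, -0.092], [0.001, -0.269, 0.963, 0.384], [0.0, 0.0, 0.0, 1.0]]
prism 0.88 168 357 [ 0.5683 -0.0107  0.0601]
prism 0.79 47 135 [ 0.3597 -0.1957  0.039 ]
jar 0.62 225 313 [ 0.6259 -0.0775  0.0396]
calib 0.65 85 475 [0.5253 0.1346 0.0604]
```

View pics/w1.png

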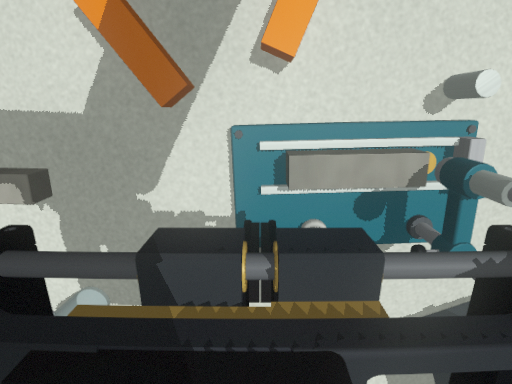

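The wrist view shows the prism top (rows 150-188, cols 288-428), the white rails, the stand's left edge (col 233) and the calib cylinder (85,475). The closed fingers are in the foreground. I'll fit the prism and rails from here.

```bash
python3 - <<'E'
from h import *
z=np.load('wrist.npz'); P=z['P']; im=z['im']; hsv=cv2.cvtColor(im,cv2.COLOR_RGB2HSV)
g=np.zeros(P.shape[:2],bool); g[130:215,240:470]=1
def rect(m,n):
    n_,l,st,_=cv2.connectedComponentsWithStats(m.astype(np.uint8))
    for i in range(1,n_):
        if st[i,4]>120:
            q=P[l==i]; print(n,st[i,:].tolist(),cv2.minAreaRect((q[:,:2]*1000).astype(np.float32)),np.median(q[:,2]).round(4))
rect(g&(abs(P[...,2]-.06)<.005)&(hsv[...,1]<80),'prism')
rect(g&(abs(P[...,2]-.03)<.006)&(hsv[...,2]>170),'rail')
g2=np.zeros_like(g); g2[125:225,440:512]=1
rect(g2&(P[...,2]>.165),'high')
rect(g2&(abs(P[...,2]-.05)<.004)&(hsv[...,1]<80),'stop')
rect((abs(P[...,2]-.02)<.006)&(hsv[...,1]>120)&(np.arange(384)[:,None]<230)&(abs(hsv[...,0].astype(int)-95)<12),'base')
E
```

```text
prism [288, 152, 142, 38, 4891] ((572.7782592773438, -9.816810607910156), (160.31861877441406, 40.85068130493164), 71.04353332519531) 0.0599
rail [260, 137, 200, 13, 1586] ((549.0780029296875, 8.979019165039062), (242.79359436035156, 10.029154777526855), 71.16461944580078) 0.0299
rail [417, 182, 29, 8, 154] ((632.517333984375, 80.43929290771484), (36.83545684814453, 9.548628807067871), 69.8618392944336) 0.0301
rail [261, 186, 113, 9, 438] ((588.167724609375, -58.54882049560547), (140.86973571777344, 10.333871841430664), 68.8733139038086) 0.0299
stop [466, 138, 20, 24, 382] ((599.7496948242188, 131.4187774658203), (21.209985733032227, 26.865272521972656), 70.2930679321289) 0.0498
base [390, 121, 87, 16, 881] ((566.32763671875, 104.59780883789062), (111.31898498535156, 18.549455642700195), 70.19381713867188) 0.0199
base [234, 137, 215, 93, 8200] ((618.8402709960938, -33.91938781738281), (296.546142578125, 109.50397491455078), 54.52227783203125) 0.0199
base [416, 147, 29, 17, 182] ((589.9022216796875, 95.80885314941406), (37.778076171875, 20.384902954101562), 37.617088317871094) 0.0199
```

Request:
{"name": "step_arm", "arguments": {
  "dp": [
    [0.0027,-0.004,0.03],
    [0,0,0.05],
    [0,0,0.05],
    [0,0,0.04],
    [0,0,0.0165],
    [0,0,0]
  ],
  "turn": [
    [0,0,-1.6],
    [0,0,0],
    [0,0,0],
    [0,0,0],
    [0,0,0],
    [0,0,0]
  ]
}}

```text
time: 3.88
position: [0.5348, -0.1195, 0.0356]
ee_rot: [-0.001, 0.164, 0.986, 0.0]
ft_force: [0.5, 0.2, -0.2]
gripper_width: 0.01
finger_force: 0.0
```

Request:
{"name": "step_arm", "arguments": {
  "dp": [
    [0,0.01,0],
    [0,0.006,0],
    [0,0.006,0],
    [0,0.006,0],
    [0,0.006,0],
    [0,0.006,0],
    [0,0.006,0],
    [0,0,0]
  ],
  "turn": [
    [0,0,0],
    [0,0,0],
    [0,0,0],
    [0,0,0],
    [0,0,0],
    [0,0,0],
    [0,0,0],
    [0,0,0]
  ]
}}

```text
time: 4.88
position: [0.5507, -0.0765, 0.0364]
ee_rot: [0.001, 0.164, 0.986, -0.0]
ft_force: [-0.5, -1.6, 2.8]
gripper_width: 0.008
finger_force: 1.4
```

```bash
cat > st.py <<'E'
from h import *
s=readout.read_state(); p=s['position']
o=np.array([.5893,.0401]); yh=np.array([.324,.946]); xh=np.array([.946,-.324])
print(round(s['time'],2),p.round(4),'stand x,y',(p[:2]-o)@xh,(p[:2]-o)@yh,'F stand',s['ft_force'][:2]@xh,s['ft_force'][:2]@yh,s['ft_force'][2])
E
python3 st.py
```

```text
4.88 [ 0.5507 -0.0765  0.0364] stand x,y 0.0012906626682768966 -0.1228418217385514 F stand 0.08188351412577236 -1.6802264458767273 2.7646181145955526
```

Request:
{"name": "step_arm", "arguments": {
  "dp": [
    [0,0.005,0],
    [0,0.005,0],
    [0,0.005,0],
    [0,0.004,0],
    [0,0,0]
  ],
  "turn": [
    [0,0,0],
    [0,0,0],
    [0,0,0],
    [0,0,0],
    [0,0,0]
  ]
}}

```text
time: 5.5
position: [0.5564, -0.0588, 0.0363]
ee_rot: [0.0, 0.164, 0.986, -0.0]
ft_force: [-1.6, -4.6, 4.5]
gripper_width: 0.003
finger_force: 2.3
```

```bash
python3 st.py; python3 - <<'E'
from h import *
im,d,p,P=grab('wrist'); np.savez('wrist2',im=im,P=P); hsv=cv2.cvtColor(im,cv2.COLOR_RGB2HSV)
m=(abs(P[...,2]-.06)<.004)&(hsv[...,1]<80)
n_,l,st,_=cv2.connectedComponentsWithStats(m.astype(np.uint8))
for i in range(1,n_):
    if st[i,4]>300: print(st[i],cv2.minAreaRect((P[l==i][:,:2]*1000).astype(np.float32)))
cv2.imwrite('pics/w2.png',im[...,::-1])
E
```

```text
5.5 [ 0.5564 -0.0588  0.0363] stand x,y 0.0009434232246165315 -0.10418950509612997 F stand -0.00783697038069564 -4.901168194173659 4.450666926552301
[ 278  212  234   40 5855] ((568.9144287109375, 12.132537841796875), (123.38287353515625, 21.680723190307617), 71.07110595703125)
[382 278  94   6 438] ((602.6153564453125, 23.918445587158203), (52.9861946105957, 4.136679172515869), 70.89018249511719)
```

View pics/w2.png

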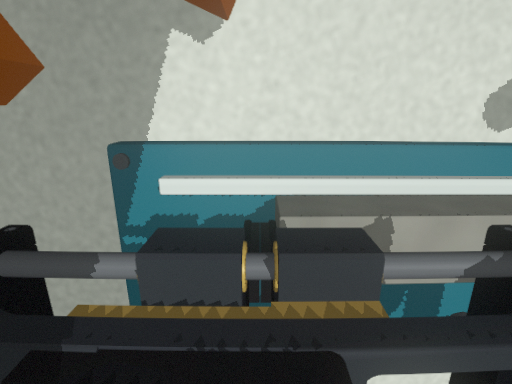

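The view shows the prism's free end at col 278, touching the leading finger, and the prism straight in the rails. I'll keep pushing gently.

Request:
{"name": "step_arm", "arguments": {
  "dp": [
    [0,0.003,0],
    [0,0.003,0],
    [0,0.002,0],
    [0,0,0]
  ],
  "turn": [
    [0,0,0],
    [0,0,0],
    [0,0,0],
    [0,0,0]
  ]
}}

```text
time: 6.05
position: [0.5587, -0.0513, 0.0362]
ee_rot: [0.0, 0.164, 0.986, -0.0]
ft_force: [-1.7, -4.1, 5.2]
gripper_width: 0.005
finger_force: 2.8
```

```bash
python3 st.py; python3 - <<'E'
from h import *
z=np.load('wrist2.npz');P=z['P'][214:240,270:480].reshape(-1,3); q=P[abs(P[:,2]-.06)<.003]
y=(q[:,:2]-[.5893,.0401])@[.324,.946]; print(np.percentile(y,[0,1,3]))
E
```

```text
6.05 [ 0.5587 -0.0513  0.0362] stand x,y 0.0007089008283449415 -0.09641073793964756 F stand -0.27871673619560294 -4.38861971460604 5.157656425889075
[-0.09901879 -0.0940222  -0.09051085]
```

Request:
{"name": "step_arm", "arguments": {
  "dp": [
    [0,0.002,0],
    [0,0.002,0],
    [0,0.002,0],
    [0,0,0]
  ],
  "turn": [
    [0,0,0],
    [0,0,0],
    [0,0,0],
    [0,0,0]
  ]
}}

```text
time: 6.55
position: [0.5606, -0.0457, 0.0362]
ee_rot: [-0.0, 0.164, 0.986, -0.0]
ft_force: [-0.8, -5.1, 5.3]
gripper_width: 0.005
finger_force: 2.9
```

Request:
{"name": "step_arm", "arguments": {
  "dp": [
    [0,0.0015,0],
    [0,0.0015,0],
    [0,0,0]
  ],
  "turn": [
    [0,0,0],
    [0,0,0],
    [0,0,0]
  ]
}}

```text
time: 6.92
position: [0.561, -0.0447, 0.0363]
ee_rot: [-0.001, 0.163, 0.987, -0.002]
ft_force: [-4.5, -11.0, 5.5]
gripper_width: 0.004
finger_force: 6.5
```

```bash
python3 st.py
```

```text
6.92 [ 0.561  -0.0447  0.0363] stand x,y 0.0006895003845368722 -0.08939958044351891 F stand -0.7084500816549885 -11.873801930530723 5.464090865566232
```

Request:
{"name": "step_arm", "arguments": {
  "dp": [
    [0,0.002,0],
    [0,0,0]
  ],
  "turn": [
    [0,0,0],
    [0,0,0]
  ]
}}

```text
time: 7.18
position: [0.561, -0.0446, 0.0363]
ee_rot: [-0.001, 0.163, 0.987, -0.003]
ft_force: [-6.2, -17.2, 6.9]
gripper_width: 0.006
finger_force: 9.9
```

```bash
python3 st.py; python3 - <<'E'
from h import *
im,d,p,P=grab('scene'); np.savez('scene2',im=im,P=P)
cv2.imwrite('pics/z2.png',cv2.resize(im[170:290,200:370,::-1],None,fx=4,fy=4,interpolation=cv2.INTER_CUBIC))
E
```

```text
7.17 [ 0.561  -0.0446  0.0363] stand x,y 0.0006812263904375169 -0.08927179711558948 F stand -0.3210297552407105 -18.29303200529878 6.92248165370663
```

View pics/z2.png

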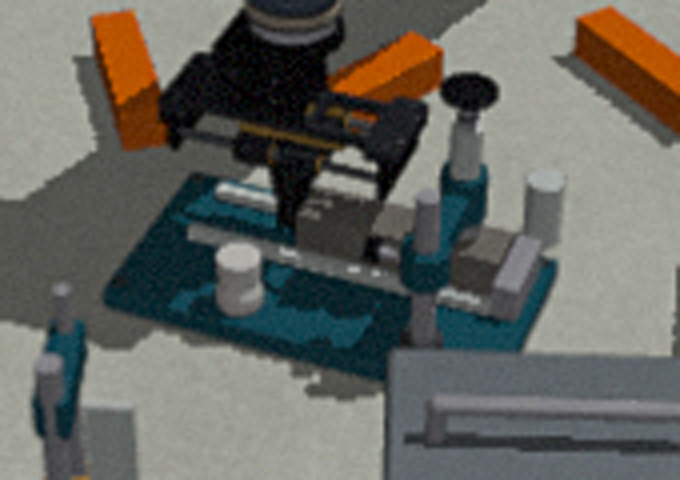

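The scene picture shows the prism end touching the steel stop (around 250,490), and 18 N of push no longer moves it. Next I back off, rise, and look at the cap from above.

Request:
{"name": "step_arm", "arguments": {
  "dp": [
    [0,-0.008,0],
    [0,-0.02,0],
    [0,-0.012,0],
    [0,0,-0.06],
    [0,0,-0.06],
    [0,0,-0.06],
    [0,0,-0.06]
  ],
  "turn": [
    [0,0,0],
    [0,0,0],
    [0,0,0],
    [0,0,0],
    [0,0,0],
    [0,0,0],
    [0,0,0]
  ]
}}

```text
time: 8.1
position: [0.5487, -0.0784, 0.2777]
ee_rot: [-0.0, 0.164, 0.986, 0.0]
ft_force: [0.0, -0.5, 0.5]
gripper_width: 0.006
finger_force: 0.0
```

Request:
{"name": "step_arm", "arguments": {
  "dp": [
    [0.01,0.043,0],
    [0.01,0.043,0],
    [0.01,0.043,0],
    [0.01,0.04,0],
    [0,0,0],
    [0,0,0]
  ],
  "turn": [
    [0,0,0],
    [0,0,0],
    [0,0,0],
    [0,0,0],
    [0,0,0],
    [0,0,0]
  ]
}}

```text
time: 8.85
position: [0.5659, 0.0939, 0.2757]
ee_rot: [-0.0, 0.164, 0.986, -0.0]
ft_force: [-0.8, -0.9, 0.1]
gripper_width: 0.005
finger_force: 0.0
```

```bash
python3 st.py; python3 - <<'E'
from h import *
im,d,p,P=grab('wrist'); np.savez('wrist3',im=im,P=P); print(np.round(p['T'],3).tolist())
for q in viewer.search_frame('wrist','cap_top')[:2]:
    a,b=map(int,q['centre']); print(round(q['p'],2),a,b,P[a,b].round(4))
o=np.array([.5893,.0401]); yh=np.array([.324,.946]); xh=np.array([.946,-.324])
X=(P[...,:2]-o)@xh; Y=(P[...,:2]-o)@yh
m=(P[...,2]>.185)&(P[...,2]<.22)&(abs(X)<.04)&(abs(Y-.045)<.04)
print(m.sum())
q=P[m]; zt=np.percentile(q[:,2],90); t=m&(abs(P[...,2]-zt)<.0025)
print('top z',np.median(P[t][:,2]),(X[t].min()+X[t].max())/2,(Y[t].min()+Y[t].max())/2,np.ptp(X[t]),np.ptp(Y[t]))
print(cv2.minEnclosingCircle((P[t][:,:2]*1000).astype(np.float32)))
m=(abs(P[...,2]-.06)<.004)&(abs(X)<.022)&(Y>.03); print('prism +y max',np.nanpercentile(Y[m],[90,99]) if m.any() else 0)
m=(abs(P[...,2]-.05)<.003)&(abs(X)<.03)&(Y>.07)&(Y<.12); print('stop y',np.percentile(Y[m],[1,50,99]) if m.any() else 0)
cv2.imwrite('pics/w3.png',im[...,::-1])
E
```

```text
8.85 [0.5659 0.0939 0.2757] stand x,y -0.039560725028863056 0.04335432152516664 F stand -0.49804838916808464 -1.1079119432438076 0.14054113684977176
[[0.323, -0.911, -0.256, 0.497], [0.947, 0.31, 0.088, 0.117], [-0.001, -0.27, 0.963, 0.438], [0.0, 0.0, 0.0, 1.0]]
0.6 216 260 [0.5844 0.0878 0.191 ]
182
top z 0.19376686640233817 -0.01518832929777917 0.04490797855223149 0.010526484583438 0.03515683735407493
((594.4190673828125, 85.81818389892578), 17.57953453063965)
prism +y max [0.07717749 0.07962262]
stop y [0.07883916 0.08980219 0.09967176]
```

View pics/w3.png

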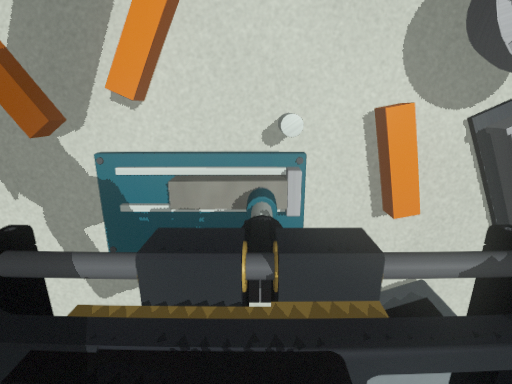

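The wrist view confirms the prism end (y 79.6 mm) is against the stop face (about 80 mm), with calib untouched at (125,291). The cap, partly behind the fingers at (220,260), is centred at stand y 45 mm with its top at z≈0.194. I'll move over the axis and descend to just above it.

Request:
{"name": "step_arm", "arguments": {
  "dp": [
    [-0.02,0.0016,0],
    [-0.019,0,0],
    [0,0,0.03],
    [0,0,0.03],
    [0,0,0.012],
    [0,0,0]
  ],
  "turn": [
    [0,0,0],
    [0,0,0],
    [0,0,0],
    [0,0,0],
    [0,0,0],
    [0,0,0]
  ]
}}

```text
time: 9.7
position: [0.6034, 0.0825, 0.2035]
ee_rot: [-0.001, 0.165, 0.986, -0.0]
ft_force: [0.9, 0.3, 0.3]
gripper_width: 0.004
finger_force: 0.0
```

```bash
python3 st.py
```

```text
9.7 [0.6034 0.0825 0.2035] stand x,y -0.0004367790417178184 0.04469733365786976 F stand 0.7696832481865019 0.6229795021536431 0.3291023297975258
```

Centred. Press in small steps.

Request:
{"name": "step_arm", "arguments": {
  "dp": [
    [0,0,0.003],
    [0,0,0.003],
    [0,0,0.002],
    [0,0,0.002],
    [0,0,0.002],
    [0,0,0]
  ],
  "turn": [
    [0,0,0],
    [0,0,0],
    [0,0,0],
    [0,0,0],
    [0,0,0],
    [0,0,0]
  ]
}}

```text
time: 10.45
position: [0.6038, 0.0834, 0.1922]
ee_rot: [0.0, 0.164, 0.986, 0.0]
ft_force: [-0.1, 0.4, 1.9]
gripper_width: 0.005
finger_force: 1.0
```

Request:
{"name": "step_arm", "arguments": {
  "dp": [
    [0,0,0.002],
    [0,0,0.002],
    [0,0,0.002],
    [0,0,0]
  ],
  "turn": [
    [0,0,0],
    [0,0,0],
    [0,0,0],
    [0,0,0]
  ]
}}

```text
time: 10.95
position: [0.6038, 0.0834, 0.1859]
ee_rot: [0.0, 0.164, 0.986, 0.0]
ft_force: [0.3, 0.6, 2.8]
gripper_width: 0.003
finger_force: 1.2
```

Request:
{"name": "step_arm", "arguments": {
  "dp": [
    [0,0,0.002],
    [0,0,0.002],
    [0,0,0]
  ],
  "turn": [
    [0,0,0],
    [0,0,0],
    [0,0,0]
  ]
}}

```text
time: 11.32
position: [0.6039, 0.0834, 0.1823]
ee_rot: [0.0, 0.164, 0.986, 0.0]
ft_force: [-1.0, 0.5, 4.8]
gripper_width: 0.005
finger_force: 2.4
```

Request:
{"name": "step_arm", "arguments": {
  "dp": [
    [0,0,0.001],
    [0,0,0.001],
    [0,0,0]
  ],
  "turn": [
    [0,0,0],
    [0,0,0],
    [0,0,0]
  ]
}}

```text
time: 11.7
position: [0.6039, 0.0834, 0.1806]
ee_rot: [0.0, 0.164, 0.986, 0.0]
ft_force: [-0.3, 0.3, 6.2]
gripper_width: 0.005
finger_force: 3.1
```

Force matches the spring model (5.4 mm → 5.9 N). I'll take the remaining 4.5 mm.

Request:
{"name": "step_arm", "arguments": {
  "dp": [
    [0,0,0.0015],
    [0,0,0.0015],
    [0,0,0.0015],
    [0,0,0],
    [0,0,0],
    [0,0,0]
  ],
  "turn": [
    [0,0,0],
    [0,0,0],
    [0,0,0],
    [0,0,0],
    [0,0,0],
    [0,0,0]
  ]
}}

```text
time: 12.45
position: [0.6039, 0.0834, 0.1769]
ee_rot: [0.001, 0.164, 0.986, 0.0]
ft_force: [-1.6, 1.3, 9.4]
gripper_width: 0.003
finger_force: 4.8
```

```bash
python3 st.py; python3 - <<'E'
from h import *
im,d,p,P=grab('side'); cv2.imwrite('pics/s2.png',cv2.resize(im[110:245,200:340,::-1],None,fx=4,fy=4,interpolation=cv2.INTER_CUBIC))
f=[readout.read_state()['ft_force'][2]]
for _ in range(5): viewer.camera('side'); f.append(readout.read_state()['ft_force'][2])
print(np.round(f,2))
E
```

```text
12.45 [0.6039 0.0834 0.1769] stand x,y -0.00016729333570392882 0.045696278903363384 F stand -1.9130888671275563 0.7662411645615659 9.407916269647258
[ 9.71 10.06  9.65  9.94  8.9   9.4 ]
```

View pics/s2.png

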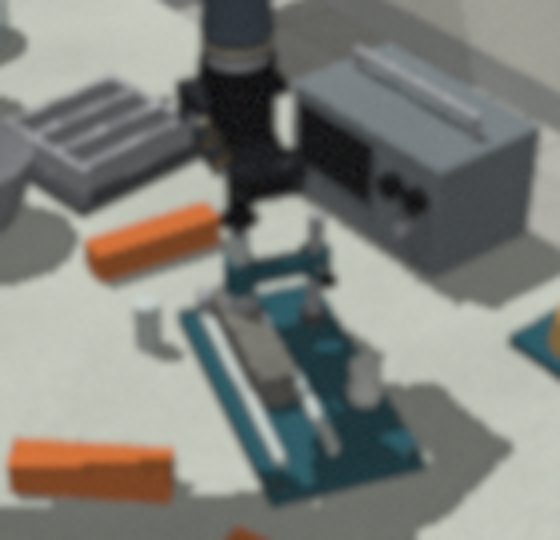

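The picture shows the fingers on the cap (215,238), the prism home, and the jar and calib standing. Force is about 9.6 N at about 9.3 mm, well centred in the 7–13 mm window, so I'm handing it in.

```bash
python3 -c "
from plant import close_job
print(close_job())"
```

```text
the job is handed in; nothing more can be done
None
```

I slid the prism home against the stop and handed the job in with the arm still holding the cap about 9–10 mm into its spring (roughly 9.6 N); the jar and calibration cylinder were still standing in the last picture, and no verdict came back from the judge.

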